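# Load the heel press, shut its tray and latch its sprung hood

## Task

Set the low D-shaped wooden heel block down flat in the tray of the grey heel press (do not drop it), then push the tray fully home, and only then swing the hood over and press it down until its two side catches hold it down by themselves. Do not force the press: the catches snap in under a light push, and their height is set differently each time, so feel for it. Leave everything else on the bench where it is.

Things in the scene. Friction and masses are not known exactly. Their poses are not given: they have to be found in the camera images.
- heel: low D-shaped block of stacked light wood, the part to load, loose on the bench: 55 mm long (x, from -27 mm at the rounded end to +28 mm at the flat end), 50 mm wide (y), 34 mm high, about 120 g; origin at the underside, about the middle, z up
- press: fixed heel press: grey slab 200 (x) by 290 (y) by 28 mm; tray in front, steel hood hinged at the far edge; origin at the centre of its underside, z up, front at -x. Side walls at y = +-100 mm, 76 mm high; hinge blocks at x = +85 mm, 100 mm high; at the sides pivoting arms (|y| 136 to 144 mm) with catches at the front corners (x -110 to -64 mm, |y| 113 to 144 mm), top 96 to 130 mm high
- tray_floor (a point): centre of the tray's inner floor (moves with the tray), axes as the press: clear floor 125 mm (x) by 158 mm (y), 37 mm above the bench, 12 mm high rims at the far end and sides, at the front a panel that stands 28 mm above the floor
- tray_front (a point): top middle of the outer face of the tray's front panel, 65 mm above the bench; panel 176 mm wide, 36 mm high, 8 mm thick, upright; push it along the press's +x to shut the tray
- tray (a joint): how far the tray is pulled out towards the press's -x, in m: 0 fully home against its stop; it slides stiffly and stays where it is left
- hood (a joint): angle of the hood in rad: 0 level, 1.5 upright. A spring lifts it (about 3 N at the front edge when nearly down); above 1.1 it stays where left. At each front corner a pin of the hood snaps past a sprung roller onto a hard rest, at 8 to 12 N near the front edge; the catch arms are set anew each time: latched at some angle from 0 to 0.16. Not latched, it springs up above 0.4
- hood_hinge (a point): middle of the hood's hinge axis, which runs along the press's y, 95 mm above the bench
- hood_front (a point): middle of the hood's front edge, on its outer (upper) face, moves with the hood: 177 mm from the hinge axis. The hood is a steel plate 184 mm wide and 10 mm thick, its outer face 6 mm from the hinge axis's plane; outer face flat, to be pressed near the front edge
- tall_heel: tall tapered round wooden heel, 54 mm across at the top, 78 mm high, standing; not to be loaded; origin at its foot
- cup: round steel cup, 64 mm across, 55 mm high; origin at its foot
- last: green plastic shoe last lying along its x, 205 mm long, 68 mm wide, 76 mm high; origin under its middle
- hammer: hammer lying along its x, handle to -x; origin under its middle
- awl: awl-like driver lying along its x, handle to -x; origin under its middle
- jar: jar, 66 mm across, 90 mm high; origin at its foot
- tin: low tin, 84 mm across, 40 mm high; origin at its foot
Things that resemble listed ones, but are neither listed nor needed, are in the scene too. Leave any blue or orange look-alike of the heel alone.

How it is judged:
On the way, in this order (a step that is already met when the one before it is completed fails the run):
1. the heel block lies flat in the tray, released, the tray still out and the hood open (x of heel in the frame of tray_floor between -0.045 and 0.045 m and y of heel in the frame of tray_floor between -0.065 and 0.065 m and z of heel in the frame of tray_floor between -0.005 and 0.005 m and angle between heel's own z axis and vertical below 0.1 rad and contact force between the fingers and heel below 0.05 N and linear speed of heel below 0.03 m/s and value of joint tray above 0.03 m and value of joint hood above 0.8 rad), for 0.2 s.
2. the tray is fully home with the heel block in it, the hood still open (x of heel in the frame of tray_floor between -0.045 and 0.045 m and y of heel in the frame of tray_floor between -0.065 and 0.065 m and z of heel in the frame of tray_floor between -0.005 and 0.005 m and angle between heel's own z axis and vertical below 0.1 rad and value of joint tray below 0.004 m and value of joint hood above 0.8 rad), for 0.2 s.
At the end, for the whole second after the job is handed in: The heel block lies flat (within 0.1 rad) and still in the tray, on its floor within 5 mm, its origin within 45 mm (along) and 65 mm (across) of the floor's centre; the tray is home within 4 mm; the hood stays down by itself, held by its catches, below 0.19 rad, at rest (x of heel in the frame of tray_floor between -0.045 and 0.045 m and y of heel in the frame of tray_floor between -0.065 and 0.065 m and z of heel in the frame of tray_floor between -0.005 and 0.005 m and angle between heel's own z axis and vertical below 0.1 rad and contact force between the fingers and heel below 0.05 N and linear speed of heel below 0.03 m/s and value of joint tray below 0.004 m and value of joint hood below 0.19 rad and velocity of joint hood between -0.05 and 0.05 rad/s); the robot touches nothing.
It fails at once if the robot presses on the press with more than 40 N (contact force between any of the fingers, the arm and press above 40 N).
It fails at once if the heel block is dropped (falls free faster than 0.7 m/s, about 25 mm) (contact force between the fingers and heel below 0.01 N and linear speed of heel above 0.7 m/s).
It fails at once if another thing on the bench is shifted by more than 30 mm (distance of any of tall_heel, cup, last, hammer, awl, jar, tin from where it was at the start of the episode above 0.03 m).
It also fails if it takes over 72 s, if anything falls off the work surface, if the arm or the gripper's body presses on something with over 40 N, if the wrist force passes 120 N, or if a joint passes its speed limit or range.

## Robot

A 6-joint arm with a two-finger parallel gripper is mounted at the origin on the work surface. World frame = base frame: x ahead of the robot, y to its left, z up, the work surface at z = 0. Lengths are in m, angles in rad, forces in N, time in s.
With the tool pointing down it reaches from about 0.35 to 0.725 m from the base axis. Payload 4.3 kg.
Tool frame: the origin (TCP) lies midway between the tips of the shut fingers; the grasp point (between the pads) lies 19 mm behind it; z points along the fingers, y is the line along which they close (so a half turn about z gives the same grasp; the last joint's range is limited). The gripper opens to 85 mm and grips with 20 to 120 N. Pads are 22 mm wide; open, the fingers measure 114 mm over their backs; the gripper's body (76 mm by 85 mm) begins 54 mm behind the grasp point. The pads swing forward as they close: fully open they stand 13 mm farther back than shut.
Start: joints at [1.008, 0.377, 0.081, 1.274, 0, 1.46], TCP at [0.252, 0.517, 0.231] pointing down, gripper open.
Joint ranges: [-2.72, 2.72], [-0.84, 1.66], [-1.02, 1.22], [-1.77, 2.12], [-1.37, 1.28], [-3.14, 3.14]. Speed limits (rad/s): [2.57, 2.57, 3.14, 3.14, 3.14, 3.14].

## Interface

Orientations are given as a 3x3 rotation matrix whose columns are the frame's x, y, z axes.
In Python, from station import monitor, viewer, hand_in gives the robot as it stands. The module is installed in compiled form; this text tells all that it offers.
- The arm moves only by the tool apply_moves, never from a script. Its argument "rows" is a list of rows, each a list of 2 entries, a list of its own where there are three numbers: the shift along the tool's x, y, z in mm, then the turn about the tool's z in rad. In form: [[[tx, ty, tz], turn], ...]. A call has 1 to 5 rows; each row shifts and turns the commanded pose from where the row before left it, along the tool's axes as they then stand; what a row does not reach is not made up. A row lasts 1/12 s, in which the tool goes at most 41.7 mm and 7.16 degrees, less where a joint would pass 70% of its speed; a pose out of reach is approached as far as the arm can. A call with a gripper value outside its range is refused whole. "fingers" is the finger opening in mm, from 0 to 85.4, set as the call begins (left out, the last holds). The fingers move at their own pace and stop on an object; the grip force is fixed at half the most. Time passes only in rows, so rows that do not move let the fingers close. It gives the time, the measured TCP pose, the force, the opening and the grip force at its end, in the units of the state.
- monitor.read_state(): the state, without advancing time (a new reading comes with each control period).
- viewer.get_image(name): name is "scene" or "top" or "wrist"; returns the picture (480x640x3 uint8, red, green, blue); there is no depth.
- viewer.camera_params(name): a dict with "fx", "fy", "cx", "cy" (pixels), "view" (4x4, takes a point from world to camera coordinates). Camera axes: x right, y down, z forward; pixel columns grow to the right and rows downward; lengths in m; the calibration is good to about 2 mm. A picture is of the moment at which its call begins: read the wrist's pose just before it. camera_params takes no time and is no camera call; for the wrist camera it gives the pose at the moment of the call.
- hand_in(): hands the job in; it is judged then, once.
The state is a dict: "time_s": time; "joint_positions": joint angles; "qd": joint speeds; "joint_torque": joint torques, N m; "eef_pos": TCP position; "orientation": TCP orientation; "ft_force": force on the tool from outside, world axes, zero at the start; "torque": the same for the moment, N m; "gripper_width": finger opening in m; "gripper_force": force on a finger pad.
Only numpy, scipy, OpenCV 4.12 (cv2) and the standard library are available. Lean on these libraries where they do the work, as an engineer would, in place of code of your own. Each camera call takes 0.05 s, during which the arm holds its last target. There are 200 camera calls.

## Working session

There is one attempt and no reset: what is moved stays moved. The work goes in short steps, Python scripts to look and compute and a tool call to move; the robot and the scene stay as the last step left them, time stands still between calls to the robot, and variables do not carry over. Pictures are saved under pics/ and viewed, at most 10 in all, crops included, and the job is handed in when it is done.

Besides the shell and the picture viewer there is one more tool, called after "Emit:" as name(argument=value, ...), one argument or row to a line, values as JSON. apply_moves: Moves the arm, as the interface text tells. Its arguments: {"type":"object","properties":{"rows":{"type":"array"},"fingers":{"type":"number"}},"required":["rows"]}

```bash
mkdir -p pics
cat > h.py <<'E'
import numpy as np, cv2
from station import monitor, viewer, hand_in
def snap(n,f):
    im=viewer.get_image(n); cv2.imwrite('pics/'+f,cv2.cvtColor(im,cv2.COLOR_RGB2BGR)); return im
def ray(p,u,v):
    V=np.array(p['view']); R=V[:3,:3]; c=-R.T@V[:3,3]
    d=R.T@np.array([(u-p['cx'])/p['fx'],(v-p['cy'])/p['fy'],1]); return c,d
def onz(p,u,v,z):
    c,d=ray(p,u,v); return c+d*(z-c[2])/d[2]
def tri(rs):
    A=np.zeros((3,3));b=np.zeros(3)
    for c,d in rs:
        d=d/np.linalg.norm(d);P=np.eye(3)-np.outer(d,d);A+=P;b+=P@c
    return np.linalg.solve(A,b)
def proj(p,X):
    V=np.array(p['view']);x=V[:3,:3]@np.array(X)+V[:3,3];return np.array([p['fx']*x[0]/x[2]+p['cx'],p['fy']*x[1]/x[2]+p['cy']])
E
python3 - <<'E'
from h import *
snap('top','top0.png');snap('scene','scene0.png')
for n in('top','scene'):
    p=viewer.camera_params(n);c,d=ray(p,320,240);print(n,p['fx'],c.round(3),d.round(3))
s=monitor.read_state();print(s['time_s'],s['eef_pos'],s['orientation'],s['ft_force'])
E
```

```text
top 473.5599844984439 [ 0.289 -0.039  1.302] [ 0.187  0.002 -0.982]
scene 508.414618287943 [1.122 0.183 1.179] [-0.481 -0.176 -0.859]
0.1 [0.25122152 0.51656485 0.2304588 ] [[-8.99236394e-01  4.37461928e-01 -9.84397283e-04]
 [ 4.37462986e-01  8.99235088e-01 -1.54678910e-03]
 [ 2.08543235e-04 -1.82156643e-03 -9.99998319e-01]] [0.45876539 0.28117621 0.03987019]
```

View pics/top0.png

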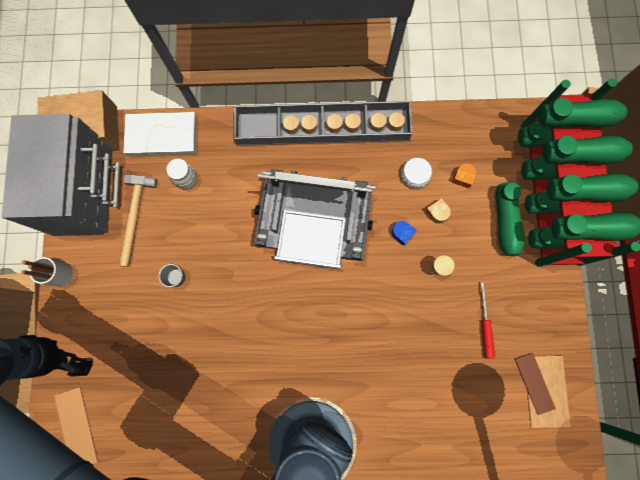

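View pics/scene0.png

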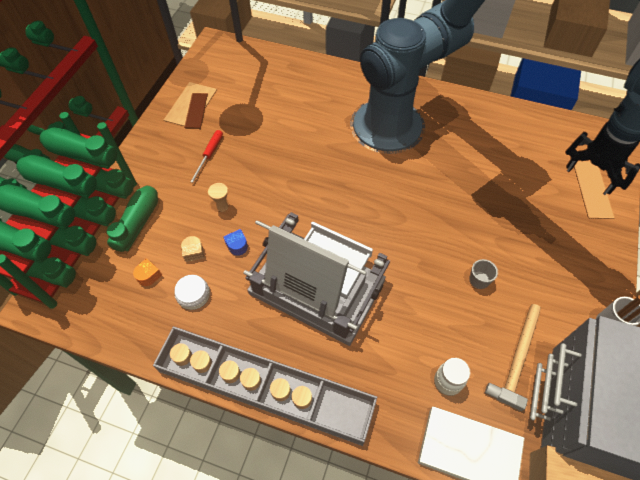

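Candidates for the heel in the top view are the light wood D block at (439,210), the tall round heel at (444,265), the blue look-alike at (403,232) and the orange one at (465,175). The low light-wood D at (439,210), seen at (192,247) in the scene view, fits the description. The press is around (313,225) with its tray out towards the robot and its hood upright. I'll confirm with a crop.

Run:
```python
from h import *
a=cv2.imread('pics/top0.png');b=cv2.imread('pics/scene0.png')
def crop(im,u,v,w,h,k):return cv2.resize(im[v:v+h,u:u+w],None,fx=k,fy=k,interpolation=cv2.INTER_CUBIC)
L=np.hstack([crop(a,245,165,133,105,3),crop(b,240,210,133,105,3)]) 
M=np.hstack([crop(a,390,190,66,50,6),crop(b,165,215,67,50,6)])[:, :798]
L=cv2.copyMakeBorder(L,0,0,0,0,0);w=min(L.shape[1],M.shape[1])
cv2.imwrite('pics/c1.png',np.vstack([L[:285,:w],M[:,:w]]))
for n,im,r in(('top',a,(420,190,460,230)),('scene',b,(172,230,212,265))):
    p=viewer.camera_params(n)
    hsv=cv2.cvtColor(im,cv2.COLOR_BGR2HSV);x0,y0,x1,y1=r
    s=hsv[y0:y1,x0:x1]
    m=((s[...,2]>190)&(s[...,1]<150)).astype('u1')
    cs,_=cv2.findContours(m,0,2);c=max(cs,key=cv2.contourArea)+[x0,y0]
    print(n,cv2.contourArea(c),cv2.boundingRect(c),'px at heel',s[20,20],s[2,2])
    print([onz(p,*q,.034)[:2].round(4).tolist() for q in cv2.approxPolyDP(c,1.2,True)[:,0].astype(float)])
```

```text
top 306.0 (428, 198, 23, 22) px at heel [ 22  90 240] [ 14 158 204]
[[0.6401, -0.3745], [0.6155, -0.3345], [0.5811, -0.3569], [0.5806, -0.3786], [0.5943, -0.3932], [0.6112, -0.3944]]
scene 294.5 (181, 236, 21, 20) px at heel [ 21 100 244] [ 14 164 207]
[[0.583, -0.3499], [0.5762, -0.3678], [0.5822, -0.3853], [0.5948, -0.3936], [0.6075, -0.3929], [0.639, -0.3738], [0.6122, -0.3327]]
```

View pics/c1.png

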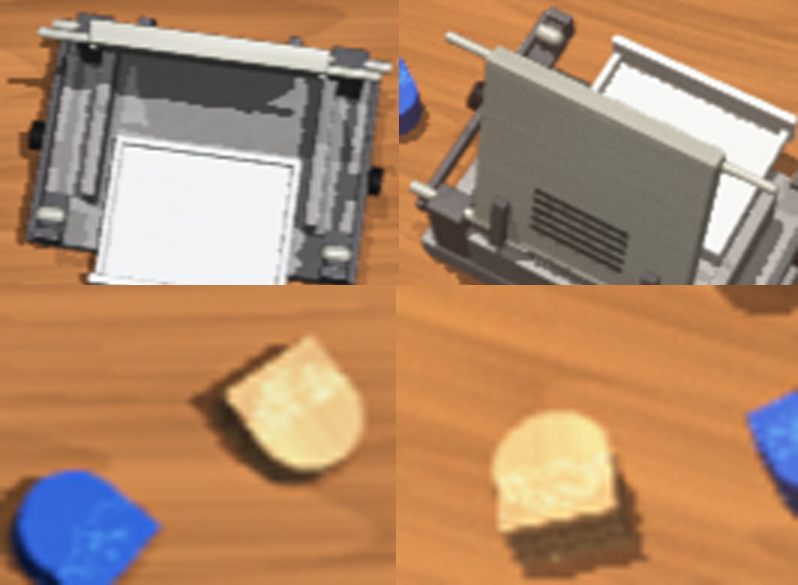

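The crop confirms it: the D block has stacked wood layers, a rounded end and a flat end. The heel contours from both views agree at z = 34 mm. Next I measure the press.

Run:
```python
from h import *
a=cv2.imread('pics/top0.png');b=cv2.imread('pics/scene0.png')
for n,im,r in(('top',a,(262,195,360,280)),('scene',b,(295,215,385,300))):
    p=viewer.camera_params(n);x0,y0,x1,y1=r;s=cv2.cvtColor(im[y0:y1,x0:x1],cv2.COLOR_BGR2HSV)
    m=((s[...,2]>200)&(s[...,1]<40)).astype('u1')
    cs,_=cv2.findContours(m,0,2)
    for c in sorted(cs,key=cv2.contourArea)[-3:]:
        if cv2.contourArea(c)<30: continue
        for q in cv2.approxPolyDP(c+[x0,y0],2,True)[:,0].astype(float):
            print(n,q,'z37',onz(p,*q,.037)[:2].round(4),'z49',onz(p,*q,.049)[:2].round(4),'z65',onz(p,*q,.065)[:2].round(4))
        print()
p=viewer.camera_params('top')
for uv in((403,232),(444,265)): print(uv,onz(p,*uv,.03).round(3))
c=cv2.resize(a[190:275,250:380],None,fx=6,fy=6,interpolation=cv2.INTER_CUBIC);cv2.imwrite('pics/c2.png',c)
```

```text
top [284. 210.] z37 [0.6166 0.0614] z49 [0.6134 0.0604] z65 [0.6093 0.0591]
top [275. 258.] z37 [0.4835 0.0871] z49 [0.4817 0.0859] z65 [0.4792 0.0843]
top [339. 267.] z37 [ 0.4549 -0.0851] z49 [ 0.4533 -0.0847] z65 [ 0.4512 -0.0841]
top [344. 218.] z37 [ 0.5897 -0.1029] z49 [ 0.5869 -0.1023] z65 [ 0.5831 -0.1015]

scene [311. 223.] z37 [ 0.4401 -0.0914] z49 [ 0.4473 -0.0885] z65 [ 0.4568 -0.0847]
scene [371. 250.] z37 [0.4677 0.0833] z49 [0.4745 0.0844] z65 [0.4837 0.0858]
scene [314. 222.] z37 [ 0.4345 -0.0849] z49 [ 0.4417 -0.0821] z65 [ 0.4514 -0.0783]

scene [349. 268.] z37 [0.5362 0.0455] z49 [0.5423 0.0469] z65 [0.5505 0.0488]
scene [342. 288.] z37 [0.5951 0.046 ] z49 [0.6006 0.0474] z65 [0.608  0.0494]
scene [344. 293.] z37 [0.6064 0.0549] z49 [0.6118 0.0562] z65 [0.619 0.058]
scene [348. 291.] z37 [0.598  0.0625] z49 [0.6035 0.0638] z65 [0.6108 0.0655]
scene [358. 273.] z37 [0.5423 0.0712] z49 [0.5484 0.0724] z65 [0.5565 0.0739]

scene [295. 237.] z37 [ 0.4948 -0.1163] z49 [ 0.5014 -0.1132] z65 [ 0.5102 -0.109 ]
scene [295. 241.] z37 [ 0.5063 -0.112 ] z49 [ 0.5127 -0.1089] z
[... 353 characters left out ...]
[0.5298 0.0726] z49 [0.5361 0.0738] z65 [0.5444 0.0753]
scene [368. 254.] z37 [0.4815 0.0794] z49 [0.4883 0.0805] z65 [0.4973 0.0819]
scene [360. 253.] z37 [0.4854 0.0591] z49 [0.4921 0.0604] z65 [0.501  0.0621]
scene [314. 231.] z37 [ 0.4612 -0.0754] z49 [ 0.4681 -0.0727] z65 [ 0.4774 -0.069 ]
scene [307. 243.] z37 [ 0.5018 -0.0803] z49 [ 0.5083 -0.0775] z65 [ 0.517  -0.0738]
scene [305. 240.] z37 [ 0.4949 -0.0883] z49 [ 0.5015 -0.0855] z65 [ 0.5103 -0.0817]
scene [312. 228.] z37 [ 0.4541 -0.0835] z49 [ 0.4611 -0.0807] z65 [ 0.4704 -0.077 ]
scene [303. 240.] z37 [ 0.4966 -0.0933] z49 [ 0.5032 -0.0904] z65 [ 0.512  -0.0865]

(403, 232) [ 0.548 -0.263  0.03 ]
(444, 265) [ 0.455 -0.368  0.03 ]
```

View pics/c2.png

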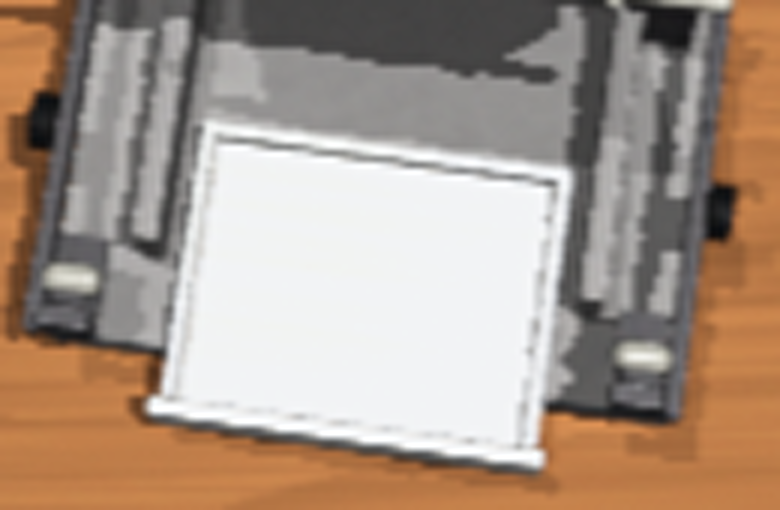

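The enlarged press view shows the panel ends at about (274,257) and (340,267), which puts tray_front near (0.466, 0.000) and the press yaw near -0.16 rad. The floor centre is therefore near (0.536, -0.011). Now I fly to a point above the heel.

Emit:
apply_moves(
  rows=[
    [[-29.5,-26.5,0],0],
    [[-29.5,-26.5,0],0],
    [[-29.5,-26.5,0],0],
    [[-29.5,-26.5,0],0],
    [[-29.5,-26.5,0],0],
  ],
  fingers=68,
)

```text
time_s: 0.52
eef_pos: [0.3261, 0.3316, 0.2308]
orientation: [[-0.9, 0.437, -0.0], [0.437, 0.9, -0.001], [0.0, -0.001, -1.0]]
ft_force: [1.2, 0.2, -0.6]
gripper_width: 0.0679
gripper_force: 0.0
```

Emit:
apply_moves(
  rows=[
    [[-29.5,-26.5,0],0],
    [[-29.5,-26.5,0],0],
    [[-29.5,-26.5,0],0],
    [[-29.5,-26.5,0],0],
    [[-29.5,-26.5,0],0],
  ],
)

```text
time_s: 0.93
eef_pos: [0.4008, 0.1479, 0.2311]
orientation: [[-0.899, 0.437, -0.0], [0.437, 0.899, 0.0], [0.0, -0.0, -1.0]]
ft_force: [0.8, 0.6, 1.1]
gripper_width: 0.0682
gripper_force: 0.0
```

Emit:
apply_moves(
  rows=[
    [[-29.5,-26.5,0],0],
    [[-29.5,-26.5,0],0],
    [[-29.5,-26.5,0],0],
    [[-29.5,-26.5,0],0],
    [[-29.5,-26.5,0],0],
  ],
)

```text
time_s: 1.35
eef_pos: [0.4756, -0.0359, 0.231]
orientation: [[-0.899, 0.438, -0.0], [0.438, 0.899, 0.0], [0.001, 0.0, -1.0]]
ft_force: [0.6, -0.1, 0.1]
gripper_width: 0.0681
gripper_force: 0.0
```

Emit:
apply_moves(
  rows=[
    [[-29.5,-26.5,0],0],
    [[-29.5,-26.5,0],0],
    [[-29.5,-26.5,0],0],
    [[-29.5,-26.5,0],0],
    [[-29.5,-26.5,0],0],
  ],
)

```text
time_s: 1.77
eef_pos: [0.5503, -0.2195, 0.2307]
orientation: [[-0.899, 0.438, -0.001], [0.438, 0.899, 0.001], [0.001, 0.0, -1.0]]
ft_force: [1.1, 0.2, 0.3]
gripper_width: 0.0679
gripper_force: 0.0
```

Emit:
apply_moves(
  rows=[
    [[-29.5,-26.5,0],0],
    [[-29.5,-26.5,0],0],
    [[-29.5,-26.5,0],0],
    [[-29.5,-26.5,0],0],
    [[0,0,10],-0.101],
  ],
)

```text
time_s: 2.18
eef_pos: [0.613, -0.3734, 0.2191]
orientation: [[-0.937, 0.348, 0.003], [0.348, 0.937, -0.005], [-0.004, -0.003, -1.0]]
ft_force: [0.7, 0.4, -0.5]
gripper_width: 0.0679
gripper_force: 0.0
```

Emit:
apply_moves(
  rows=[
    [[0,0,10],-0.101],
    [[0,0,10],-0.101],
    [[0,0,10],-0.101],
    [[0,0,10],-0.101],
    [[0,0,10],-0.101],
  ],
)

```text
time_s: 2.6
eef_pos: [0.6097, -0.3644, 0.1699]
orientation: [[-0.988, -0.157, -0.001], [-0.157, 0.988, 0.001], [0.001, 0.001, -1.0]]
ft_force: [0.5, -1.2, -0.2]
gripper_width: 0.0681
gripper_force: 0.0
```

Emit:
apply_moves(
  rows=[
    [[0,0,10],-0.101],
    [[0,0,10],-0.101],
    [[0,0,10],-0.101],
    [[0,0,10],-0.101],
    [[0,0,0],0],
  ],
)

```text
time_s: 3.02
eef_pos: [0.6084, -0.3634, 0.128]
orientation: [[-0.848, -0.53, -0.004], [-0.53, 0.848, 0.003], [0.002, 0.005, -1.0]]
ft_force: [0.3, -0.2, -0.3]
gripper_width: 0.0681
gripper_force: 0.0
```

Run:
```python
from h import *
p=viewer.camera_params('wrist');im=snap('wrist','w1.png')
s=cv2.cvtColor(im,cv2.COLOR_RGB2HSV)
c,d=ray(p,320,240);print(c.round(3),d.round(3))
for X in((.6085,-.3655,.034),(.6267,-.3539,.034)):print(proj(p,X))
m=((s[...,2]>190)&(s[...,1]<135)&(s[...,1]>50)).astype('u1');m=cv2.morphologyEx(m,cv2.MORPH_OPEN,np.ones((5,5)))
cs,_=cv2.findContours(m,0,2)
for k in sorted(cs,key=cv2.contourArea)[-2:]:
    print(cv2.contourArea(k),[onz(p,*q,.034)[:2].round(4).tolist() for q in cv2.approxPolyDP(k,6,True)[:,0].astype(float)])
```

```text
[ 0.537 -0.408  0.271] [ 0.281  0.178 -0.943]
[316.45384028 239.18837574]
[316.85431569 270.03853305]
4446.5 [[0.4539, -0.3618], [0.4596, -0.3417], [0.4506, -0.3206], [0.4365, -0.3122], [0.4172, -0.3139], [0.4495, -0.3654]]
5123.0 [[0.5957, -0.3913], [0.613, -0.3907], [0.6349, -0.3765], [0.6349, -0.3658], [0.6143, -0.3327], [0.5796, -0.3595], [0.5786, -0.3735], [0.5858, -0.385], [0.6081, -0.3728], [0.587, -0.3857]]
```

View pics/w1.png

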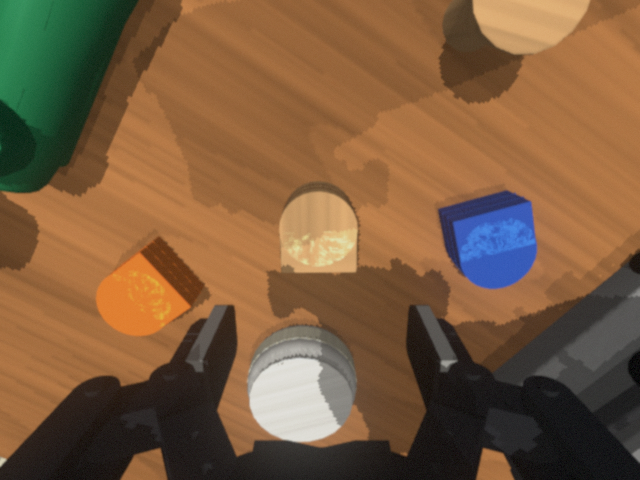

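Wrist view: heel top at (280–357, 190–272), within 2 px of the prediction and centred between the fingers. The blue, orange and tin are clear. I descend and grasp.

Emit:
apply_moves(
  rows=[
    [[0.5,-1,30],0],
    [[0.5,-1,30],0],
    [[0,0,30],0],
    [[0,0,20],0],
    [[0,0,12],0],
  ],
)

```text
time_s: 3.48
eef_pos: [0.6087, -0.3657, 0.0065]
orientation: [[-0.85, -0.527, -0.003], [-0.527, 0.85, 0.003], [0.001, 0.004, -1.0]]
ft_force: [-0.7, 0.5, -0.4]
gripper_width: 0.068
gripper_force: 0.0
```

Emit:
apply_moves(
  rows=[
    [[0,0,0],0],
    [[0,0,0],0],
    [[0,0,0],0],
    [[0,0,0],0],
    [[0,0,0],0],
  ],
  fingers=40,
)

```text
time_s: 3.9
eef_pos: [0.6113, -0.3675, 0.0111]
orientation: [[-0.849, -0.529, 0.002], [-0.529, 0.849, -0.002], [-0.001, -0.003, -1.0]]
ft_force: [0.5, -0.5, -1.0]
gripper_width: 0.0488
gripper_force: 64.3
```

Emit:
apply_moves(
  rows=[
    [[0,0,0],0],
    [[0,0,0],0],
    [[0,0,-5],0],
    [[0,0,-10],0],
    [[0,0,-15],0],
  ],
)

```text
time_s: 4.32
eef_pos: [0.6091, -0.366, 0.0387]
orientation: [[-0.849, -0.529, -0.002], [-0.529, 0.849, 0.002], [0.001, 0.003, -1.0]]
ft_force: [-0.4, -0.0, -1.8]
gripper_width: 0.0484
gripper_force: 64.3
```

Emit:
apply_moves(
  rows=[
    [[0,0,-34],0],
    [[0,0,-34],0],
    [[0,0,-34],0],
    [[0,0,-34],0],
    [[0,0,-34],0],
  ],
)

```text
time_s: 4.73
eef_pos: [0.61, -0.3666, 0.2124]
orientation: [[-0.849, -0.529, 0.001], [-0.529, 0.849, -0.001], [-0.001, -0.001, -1.0]]
ft_force: [0.8, -0.8, -1.6]
gripper_width: 0.0487
gripper_force: 64.4
```

Emit:
apply_moves(
  rows=[
    [[19.5,12,0],0],
    [[19.5,12,0],0],
    [[19.5,12,0],0],
    [[0,0,0],0],
    [[0,0,0],0],
  ],
)

```text
time_s: 5.15
eef_pos: [0.5404, -0.3671, 0.2105]
orientation: [[-0.849, -0.528, 0.0], [-0.528, 0.849, -0.0], [-0.0, -0.0, -1.0]]
ft_force: [-0.1, 0.0, -2.2]
gripper_width: 0.0489
gripper_force: 64.7
```

Emit:
apply_moves(
  rows=[
    [[-19,30.4,0],0],
    [[-19,30.4,0],0],
    [[-19,30.4,0],0],
    [[-19,30.4,0],0],
    [[-19,30.4,0],0],
  ],
)

```text
time_s: 5.57
eef_pos: [0.5429, -0.1864, 0.2101]
orientation: [[-0.849, -0.529, 0.002], [-0.529, 0.849, -0.0], [-0.002, -0.001, -1.0]]
ft_force: [1.0, -0.1, -1.1]
gripper_width: 0.0487
gripper_force: 64.6
```

Emit:
apply_moves(
  rows=[
    [[-19,30.4,0],0],
    [[-19,30.4,0],0],
    [[-19,30.4,0],0],
    [[-19,30.4,0],0],
    [[-19,30.4,0],0],
  ],
)

```text
time_s: 5.98
eef_pos: [0.5431, -0.0065, 0.2103]
orientation: [[-0.848, -0.529, 0.002], [-0.529, 0.848, 0.0], [-0.002, -0.001, -1.0]]
ft_force: [1.5, 0.5, -0.6]
gripper_width: 0.0492
gripper_force: 64.6
```

Emit:
apply_moves(
  rows=[
    [[0,0,0],0],
    [[0,0,0],0],
    [[0,0,0],0],
    [[0,0,0],0],
    [[0,0,0],0],
  ],
)

```text
time_s: 6.4
eef_pos: [0.5424, -0.0099, 0.2094]
orientation: [[-0.85, -0.527, 0.0], [-0.527, 0.85, -0.0], [-0.0, -0.0, -1.0]]
ft_force: [-0.3, -0.7, -1.7]
gripper_width: 0.0492
gripper_force: 64.6
```

Run:
```python
from h import *
s=monitor.read_state();print(s['eef_pos'],s['ft_force'],s['gripper_width'])
a=snap('top','t2.png');p=viewer.camera_params('wrist');w=snap('wrist','w2.png')
def crop(im,u,v,w,h,k):return cv2.resize(im[v:v+h,u:u+w],None,fx=k,fy=k)
cv2.imwrite('pics/c3.png',np.hstack([cv2.resize(cv2.imread('pics/w2.png'),(400,300)),cv2.resize(cv2.imread('pics/t2.png')[160:280,235:395],(400,300))]))
```

```text
[ 0.54243774 -0.00988877  0.20941482] [-0.28233797 -0.74709482 -1.66990303] 0.049185066303013045
```

View pics/c3.png

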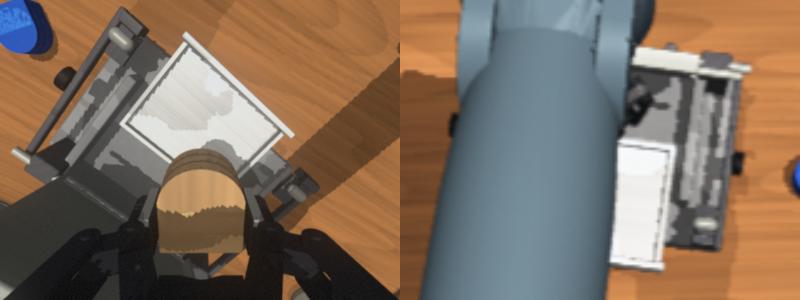

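The heel is held level, and the panel ends in the full wrist picture are at about (296,53) and (467,216). I triangulate with the top view to check the tray height.

Run:
```python
from h import *
t=viewer.camera_params('top');p=viewer.camera_params('wrist')
for a,b in(((296,53),(274.2,257.5)),((467,216),(340,267.5)),((296,53),(340,267.5)),((467,216),(274.2,257.5))):
    X=tri([ray(p,*a),ray(t,*b)]);print(X.round(4),proj(p,X).round(1),proj(t,X).round(1))
im=cv2.imread('pics/w2.png');g=cv2.cvtColor(im,cv2.COLOR_BGR2HSV);m=((g[...,2]>190)&(g[...,1]<40)).astype('u1')
cs,_=cv2.findContours(m,0,2);k=max(cs,key=cv2.contourArea)
for q in cv2.approxPolyDP(k,6,True)[:,0].astype(float):print(q,onz(p,*q,.065)[:2].round(4),onz(p,*q,.037)[:2].round(4))
```

```text
[0.4451 0.0026 0.5274] [175.5  81.1] [296.2 235.5]
[ 0.4399 -0.0698  0.3715] [292.3 581.7] [337.  252.6]
[ 0.452  -0.0868  0.0471] [295.2  52.8] [339.8 267.6]
[0.4816 0.087  0.0595] [467.1 215.8] [274.2 257.4]
[302.  77.] [ 0.4635 -0.0732] [ 0.4629 -0.0752]
[208. 197.] [ 0.5725 -0.0902] [ 0.5825 -0.0938]
[277. 252.] [ 0.5837 -0.0242] [ 0.5947 -0.0214]
[345. 221.] [0.534  0.0074] [0.5402 0.0134]
[397. 254.] [0.5352 0.0571] [0.5415 0.0679]
[442. 207.] [0.4859 0.0638] [0.4875 0.0753]
```

Emit:
apply_moves(
  rows=[
    [[0,0,30],0],
    [[0,0,35],0],
    [[0,0,35],0],
    [[0,0,30],0],
    [[0,0,20],0],
  ],
)

```text
time_s: 6.92
eef_pos: [0.54, -0.0092, 0.0562]
orientation: [[-0.85, -0.528, -0.004], [-0.528, 0.85, 0.001], [0.003, 0.003, -1.0]]
ft_force: [-0.9, 0.1, -1.8]
gripper_width: 0.0486
gripper_force: 64.6
```

Emit:
apply_moves(
  rows=[
    [[0,0,2],0],
    [[0,0,1],0],
    [[0,0,1],0],
    [[0,0,0],0],
    [[0,0,0],0],
  ],
)

```text
time_s: 7.33
eef_pos: [0.5437, -0.009, 0.0571]
orientation: [[-0.849, -0.529, 0.004], [-0.529, 0.849, -0.0], [-0.003, -0.002, -1.0]]
ft_force: [0.2, 0.2, -2.0]
gripper_width: 0.0491
gripper_force: 64.5
```

Emit:
apply_moves(
  rows=[
    [[0,0,1],0],
    [[0,0,1],0],
    [[0,0,1],0],
    [[0,0,0],0],
    [[0,0,0],0],
  ],
)

```text
time_s: 7.75
eef_pos: [0.5419, -0.0086, 0.0523]
orientation: [[-0.849, -0.529, -0.0], [-0.529, 0.849, 0.0], [0.0, 0.0, -1.0]]
ft_force: [-0.7, 0.1, -1.7]
gripper_width: 0.0488
gripper_force: 64.5
```

Emit:
apply_moves(
  rows=[
    [[0,0,1],0],
    [[0,0,1],0],
    [[0,0,1],0],
    [[0,0,0],0],
    [[0,0,0],0],
  ],
)

```text
time_s: 8.17
eef_pos: [0.5419, -0.0087, 0.0492]
orientation: [[-0.849, -0.529, -0.0], [-0.529, 0.849, 0.0], [0.0, 0.0, -1.0]]
ft_force: [-0.3, -1.0, -0.7]
gripper_width: 0.0487
gripper_force: 64.5
```

Emit:
apply_moves(
  rows=[
    [[0,0,1],0],
    [[0,0,0],0],
    [[0,0,0],0],
  ],
)

```text
time_s: 8.42
eef_pos: [0.542, -0.0087, 0.0482]
orientation: [[-0.849, -0.529, -0.0], [-0.529, 0.849, 0.0], [-0.0, 0.0, -1.0]]
ft_force: [0.6, -0.1, -1.1]
gripper_width: 0.0488
gripper_force: 64.5
```

Emit:
apply_moves(
  rows=[
    [[0,0,1],0],
    [[0,0,0],0],
    [[0,0,0],0],
  ],
)

```text
time_s: 8.67
eef_pos: [0.5419, -0.0087, 0.0472]
orientation: [[-0.849, -0.529, -0.0], [-0.529, 0.849, 0.0], [-0.0, 0.0, -1.0]]
ft_force: [0.8, 0.1, -1.9]
gripper_width: 0.0491
gripper_force: 64.5
```

Emit:
apply_moves(
  rows=[
    [[0,0,1],0],
    [[0,0,0],0],
    [[0,0,0],0],
  ],
)

```text
time_s: 8.92
eef_pos: [0.542, -0.0086, 0.0462]
orientation: [[-0.849, -0.529, -0.0], [-0.529, 0.849, 0.0], [0.0, 0.0, -1.0]]
ft_force: [-0.1, -0.8, -2.0]
gripper_width: 0.0489
gripper_force: 64.5
```

Emit:
apply_moves(
  rows=[
    [[0,0,1],0],
    [[0,0,0],0],
    [[0,0,0],0],
  ],
)

```text
time_s: 9.17
eef_pos: [0.5423, -0.0087, 0.0457]
orientation: [[-0.849, -0.529, 0.001], [-0.529, 0.849, 0.0], [-0.001, -0.0, -1.0]]
ft_force: [-0.9, -0.4, 3.4]
gripper_width: 0.0491
gripper_force: 64.9
```

Emit:
apply_moves(
  rows=[
    [[0,0,1],0],
    [[0,0,0],0],
    [[0,0,0],0],
  ],
)

```text
time_s: 9.42
eef_pos: [0.5433, -0.0088, 0.0457]
orientation: [[-0.849, -0.529, 0.003], [-0.529, 0.849, -0.0], [-0.002, -0.002, -1.0]]
ft_force: [-2.0, 0.1, 8.2]
gripper_width: 0.049
gripper_force: 65.6
```

The heel touches down at z = 0.0457 with light force. I ease off 1 mm and release.

Emit:
apply_moves(
  rows=[
    [[0,0,-1],0],
    [[0,0,0],0],
  ],
)

```text
time_s: 9.58
eef_pos: [0.5425, -0.0087, 0.0458]
orientation: [[-0.849, -0.529, 0.001], [-0.529, 0.849, -0.0], [-0.001, -0.001, -1.0]]
ft_force: [-1.7, 0.8, 4.8]
gripper_width: 0.0487
gripper_force: 65.5
```

Emit:
apply_moves(
  rows=[
    [[0,0,0],0],
    [[0,0,0],0],
    [[0,0,0],0],
    [[0,0,0],0],
    [[0,0,-2],0],
  ],
  fingers=68,
)

```text
time_s: 10.0
eef_pos: [0.5415, -0.0086, 0.0468]
orientation: [[-0.849, -0.529, -0.001], [-0.529, 0.849, 0.0], [0.001, 0.001, -1.0]]
ft_force: [0.3, -0.1, -0.8]
gripper_width: 0.0683
gripper_force: 0.0
```

Emit:
apply_moves(
  rows=[
    [[0,0,-10],0],
    [[0,0,-20],0],
    [[0,0,-30],0],
    [[0,0,-35],0],
    [[0,0,-35],0],
  ],
)

```text
time_s: 10.42
eef_pos: [0.5412, -0.0086, 0.1791]
orientation: [[-0.849, -0.529, -0.001], [-0.529, 0.849, 0.0], [0.001, 0.001, -1.0]]
ft_force: [0.8, -0.1, -1.1]
gripper_width: 0.0679
gripper_force: 0.0
```

Emit:
apply_moves(
  rows=[
    [[0,0,0],0.119],
    [[0,0,0],0.119],
    [[0,0,0],0.119],
    [[0,0,0],0.119],
    [[0,0,0],0.119],
  ],
  fingers=0,
)

```text
time_s: 10.83
eef_pos: [0.5421, -0.0087, 0.1784]
orientation: [[-0.999, 0.044, 0.001], [0.044, 0.999, -0.0], [-0.001, 0.0, -1.0]]
ft_force: [-0.1, -0.0, -0.4]
gripper_width: 0.0072
gripper_force: 0.0
```

Emit:
apply_moves(
  rows=[
    [[0,0,0],0.122],
    [[37,-1,0],0],
    [[37,-1,0],0],
    [[37,-1,0],0],
    [[0,0,0],0],
  ],
)

```text
time_s: 11.25
eef_pos: [0.4219, 0.0077, 0.1756]
orientation: [[-0.987, 0.158, -0.011], [0.158, 0.987, 0.002], [0.011, -0.0, -1.0]]
ft_force: [-1.3, 1.0, -1.0]
gripper_width: 0.0001
gripper_force: 0.0
```

Run:
```python
from h import *
s=monitor.read_state();print(s['eef_pos'],s['orientation'][:2],s['ft_force'],s['gripper_width'])
p=viewer.camera_params('wrist');snap('wrist','w3.png');snap('scene','s3.png')
cv2.imwrite('pics/c4.png',np.hstack([cv2.resize(cv2.imread('pics/w3.png'),(400,300)),cv2.resize(cv2.imread('pics/s3.png')[180:330,220:420],(400,300))]))
np.save('w3.npy',p)
```

```text
[0.42194524 0.00768434 0.17556123] [[-0.98729909  0.15846856 -0.01132363]
 [ 0.15845946  0.98736402  0.00170208]] [-1.30746402  1.01421259 -1.01033003] 0.00014412032149407618
```

View pics/c4.png

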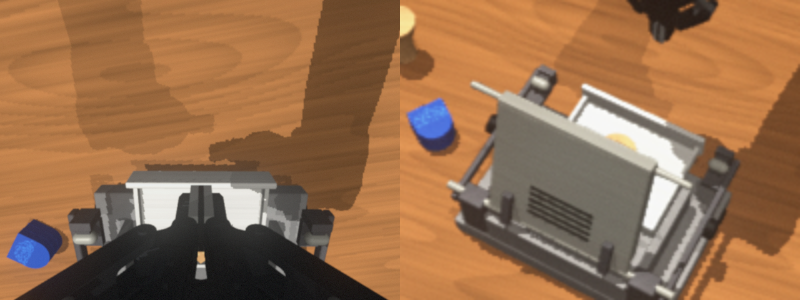

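The heel lies in the tray, visible behind the hood in the scene view. I descend in front of the panel and feel for contact.

Emit:
apply_moves(
  rows=[
    [[0,0,35],0],
    [[0,0,35],0],
    [[0,0,35],0],
    [[0,0,25],0],
    [[0,0,0],0],
  ],
)

```text
time_s: 11.77
eef_pos: [0.4298, 0.0062, 0.0438]
orientation: [[-0.987, 0.159, -0.006], [0.159, 0.987, 0.001], [0.006, -0.0, -1.0]]
ft_force: [-0.9, 0.3, 0.3]
gripper_width: 0.0002
gripper_force: 0.0
```

Emit:
apply_moves(
  rows=[
    [[-10,0,0],0],
    [[-5,0,0],0],
    [[-5,0,0],0],
    [[-3,0,0],0],
    [[0,0,0],0],
  ],
)

```text
time_s: 12.18
eef_pos: [0.4572, 0.002, 0.0488]
orientation: [[-0.987, 0.159, 0.004], [0.159, 0.987, -0.0], [-0.004, 0.0, -1.0]]
ft_force: [-0.1, -0.1, -0.5]
gripper_width: 0.0004
gripper_force: 0.0
```

Emit:
apply_moves(
  rows=[
    [[-3,0,0],0],
    [[-3,0,0],0],
    [[-3,0,0],0],
    [[-3,0,0],0],
    [[-3,0,0],0],
  ],
)

```text
time_s: 12.6
eef_pos: [0.4693, -0.0, 0.0472]
orientation: [[-0.987, 0.159, -0.001], [0.159, 0.987, 0.0], [0.001, -0.0, -1.0]]
ft_force: [-2.0, 0.7, 1.9]
gripper_width: 0.0002
gripper_force: 1.2
```

Emit:
apply_moves(
  rows=[
    [[-3,0,0],0],
    [[-3,0,0],0],
    [[-3,0,0],0],
    [[-3,0,0],0],
    [[-3,0,0],0],
  ],
)

```text
time_s: 13.02
eef_pos: [0.4845, -0.0025, 0.0472]
orientation: [[-0.987, 0.159, -0.0], [0.159, 0.987, -0.0], [0.0, -0.0, -1.0]]
ft_force: [-2.5, -0.7, 0.3]
gripper_width: 0.0005
gripper_force: 1.1
```

Emit:
apply_moves(
  rows=[
    [[-3,0,0],0],
    [[-3,0,0],0],
    [[-3,0,0],0],
    [[-3,0,0],0],
    [[-3,0,0],0],
  ],
)

```text
time_s: 13.43
eef_pos: [0.494, -0.004, 0.0463]
orientation: [[-0.987, 0.159, -0.01], [0.159, 0.987, 0.002], [0.01, -0.0, -1.0]]
ft_force: [-18.3, 1.2, 12.3]
gripper_width: -0.0001
gripper_force: 8.9
```

Run:
```python
from h import *
s=monitor.read_state();print(s['eef_pos'],s['ft_force'])
t=snap('top','t4.png');snap('scene','s4.png')
cv2.imwrite('pics/c5.png',np.hstack([cv2.resize(cv2.imread('pics/t4.png')[170:275,245:385],(400,300)),cv2.resize(cv2.imread('pics/s4.png')[195:285,270:390],(400,300))]))
```

```text
[ 0.49398887 -0.00396517  0.04631682] [-18.33253244   1.16332062  12.3464945 ]
```

View pics/c5.png

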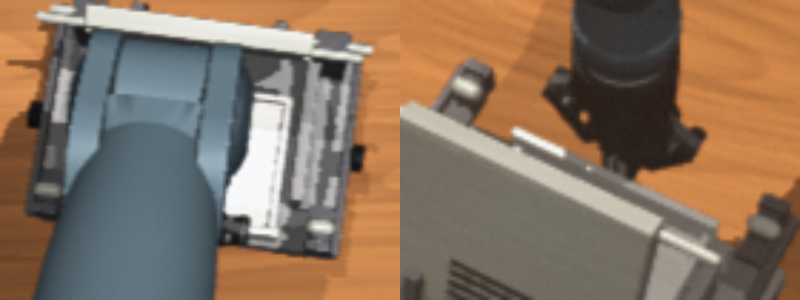

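The tray reached its stop at about 20 N, against about 2.5 N while sliding. The top view shows the panel at the slab front. I back off, lift, and locate the hood edge.

Emit:
apply_moves(
  rows=[
    [[6,0,0],0],
    [[12,0,0],0],
    [[12,0,-10],0],
    [[0,0,-35],0],
    [[0,0,-35],0],
  ],
)

```text
time_s: 13.95
eef_pos: [0.4676, 0.0005, 0.1269]
orientation: [[-0.987, 0.159, -0.003], [0.159, 0.987, 0.001], [0.003, 0.001, -1.0]]
ft_force: [1.9, -1.7, 1.0]
gripper_width: 0.0002
gripper_force: 0.0
```

Emit:
apply_moves(
  rows=[
    [[0,0,-40],0],
    [[0,0,-40],0],
    [[0,0,-40],0],
    [[0,0,-40],0],
    [[0,0,-40],0],
  ],
)

```text
time_s: 14.37
eef_pos: [0.4702, 0.0001, 0.3301]
orientation: [[-0.987, 0.159, 0.004], [0.159, 0.987, 0.0], [-0.004, 0.001, -1.0]]
ft_force: [1.3, -0.7, -0.2]
gripper_width: 0.0001
gripper_force: 0.0
```

Run:
```python
from h import *
a=cv2.imread('pics/top0.png');t=viewer.camera_params('top');s=viewer.camera_params('scene')
S={'innL':(347.7,261.7),'innR':(270.3,226.7),'outL':(343,263.3),'outR':(272.7,234)}
for k,v in S.items(): print('scene',k,onz(s,*v,.272)[:2].round(4))
for k,v in {'outL':(275.7,172.3),'outR':(355,182.3),'innL':(275.7,179.5),'innR':(355,190)}.items(): print('top',k,onz(t,*v,.272)[:2].round(4))
for v in((254,245),(363,259.7)):print('slab front',onz(t,*v,.028)[:2].round(4))
im=snap('top','t5.png');cv2.imwrite('pics/c6.png',np.vstack([cv2.resize(cv2.imread('pics/t5.png')[165:270,250:376],(720,600),interpolation=cv2.INTER_CUBIC)]))
```

```text
scene innL [0.6439 0.0669]
scene innR [ 0.6171 -0.113 ]
scene outL [0.6505 0.0591]
scene outR [ 0.6323 -0.1015]
top outL [0.6444 0.0607]
top outR [ 0.6159 -0.1185]
top innL [0.6274 0.0608]
top innR [ 0.5979 -0.1178]
slab front [0.5223 0.1453]
slab front [ 0.4745 -0.1511]
```

View pics/c6.png

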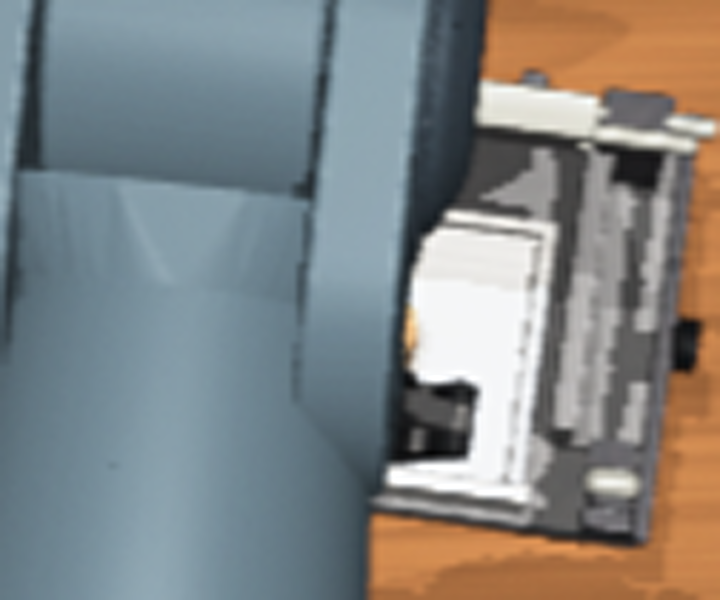

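Crop c6: the tray panel's front-right end is near (343.6,251.6) in full pixels, which is about -91 mm in the press frame and consistent with home. The hood's front edge projects to about 0.63 along the press x, so the hood leans at about 1.28 rad. I go over it and down behind it.

Emit:
apply_moves(
  rows=[
    [[-36,0,0],0],
    [[-36,0,0],0],
    [[-36,0,0],0],
    [[-36,0,0],0],
    [[-36,0,0],0],
  ],
)

```text
time_s: 14.83
eef_pos: [0.6498, -0.0288, 0.3278]
orientation: [[-0.987, 0.159, 0.004], [0.159, 0.987, 0.0], [-0.004, 0.001, -1.0]]
ft_force: [1.4, -0.7, 1.4]
gripper_width: -0.0001
gripper_force: 0.0
```

Emit:
apply_moves(
  rows=[
    [[-36,0,0],0],
    [[-5,0,0],0],
    [[0,0,0],0],
    [[0,0,0],0],
  ],
)

```text
time_s: 15.17
eef_pos: [0.6857, -0.0348, 0.3268]
orientation: [[-0.987, 0.159, 0.001], [0.159, 0.987, 0.0], [-0.0, 0.0, -1.0]]
ft_force: [-0.6, 0.3, 0.1]
gripper_width: 0.0001
gripper_force: 0.0
```

Emit:
apply_moves(
  rows=[
    [[0,0,20],0],
    [[0,0,20],0],
    [[0,0,20],0],
    [[0,0,20],0],
    [[0,0,0],0],
  ],
)

```text
time_s: 15.58
eef_pos: [0.6812, -0.0339, 0.2447]
orientation: [[-0.987, 0.159, -0.006], [0.159, 0.987, 0.001], [0.006, 0.0, -1.0]]
ft_force: [-1.3, -0.1, -0.7]
gripper_width: 0.0001
gripper_force: 0.0
```

Emit:
apply_moves(
  rows=[
    [[6,0,0],0],
    [[6,0,0],0],
    [[4,0,0],0],
    [[3,0,0],0],
    [[3,0,0],0],
  ],
)

```text
time_s: 16.0
eef_pos: [0.663, -0.0311, 0.2493]
orientation: [[-0.987, 0.159, 0.003], [0.159, 0.987, -0.0], [-0.003, 0.0, -1.0]]
ft_force: [0.8, -0.0, -0.8]
gripper_width: 0.0004
gripper_force: 0.0
```

Emit:
apply_moves(
  rows=[
    [[3,0,0],0],
    [[3,0,0],0],
    [[3,0,0],0],
    [[3,0,0],0],
    [[3,0,0],0],
  ],
)

```text
time_s: 16.42
eef_pos: [0.6483, -0.0289, 0.2474]
orientation: [[-0.987, 0.159, 0.0], [0.159, 0.987, 0.0], [-0.0, 0.0, -1.0]]
ft_force: [1.4, 0.0, 0.5]
gripper_width: -0.0001
gripper_force: 0.4
```

Run:
```python
import numpy as np
R=158;f=np.linspace(1.292,0.442,26)
x=-R*np.cos(f);z=R*np.sin(f)
r=[[[round(-a,1),0,round(-b,1)],0] for a,b in zip(np.diff(x),np.diff(z))]
r=[[[round(float(-a),1),0,round(float(-b),1)],0] for a,b in zip(np.diff(x),np.diff(z))]
for i in range(0,25,5):print(r[i:i+5],'end z',round(95+z[i+5],1))
```

```text
[[[5.1, 0, 1.6], 0], [[5.1, 0, 1.7], 0], [[5.0, 0, 1.9], 0], [[5.0, 0, 2.1], 0], [[4.9, 0, 2.2], 0]] end z 237.4
[[[4.8, 0, 2.4], 0], [[4.7, 0, 2.6], 0], [[4.6, 0, 2.7], 0], [[4.5, 0, 2.9], 0], [[4.4, 0, 3.0], 0]] end z 223.7
[[[4.3, 0, 3.2], 0], [[4.2, 0, 3.3], 0], [[4.1, 0, 3.5], 0], [[4.0, 0, 3.6], 0], [[3.8, 0, 3.7], 0]] end z 206.3
[[[3.7, 0, 3.9], 0], [[3.6, 0, 4.0], 0], [[3.4, 0, 4.1], 0], [[3.3, 0, 4.2], 0], [[3.2, 0, 4.3], 0]] end z 185.8
[[[3.0, 0, 4.4], 0], [[2.9, 0, 4.5], 0], [[2.7, 0, 4.6], 0], [[2.5, 0, 4.7], 0], [[2.4, 0, 4.8], 0]] end z 162.6
```

Emit:
apply_moves(
  rows=[
    [[5,0,1.6],0],
    [[5,0,1.7],0],
    [[5,0,1.9],0],
    [[5,0,2.1],0],
    [[5,0,2.2],0],
  ],
)

```text
time_s: 16.83
eef_pos: [0.623, -0.0247, 0.2378]
orientation: [[-0.987, 0.159, 0.0], [0.159, 0.987, 0.0], [-0.0, 0.0, -1.0]]
ft_force: [1.5, 0.1, 0.1]
gripper_width: 0.0
gripper_force: 0.5
```

Emit:
apply_moves(
  rows=[
    [[4.8,0,2.4],0],
    [[4.7,0,2.6],0],
    [[4.6,0,2.7],0],
    [[4.5,0,2.9],0],
    [[4.4,0,3],0],
  ],
)

```text
time_s: 17.25
eef_pos: [0.6005, -0.021, 0.2243]
orientation: [[-0.987, 0.159, 0.0], [0.159, 0.987, 0.0], [-0.0, 0.0, -1.0]]
ft_force: [1.2, 1.1, 0.1]
gripper_width: -0.0001
gripper_force: 0.6
```

Contact is light and steady, so I keep following the arc.

Emit:
apply_moves(
  rows=[
    [[4.3,0,3.2],0],
    [[4.2,0,3.3],0],
    [[4.1,0,3.5],0],
    [[4,0,3.6],0],
    [[3.8,0,3.7],0],
  ],
)

```text
time_s: 17.67
eef_pos: [0.5803, -0.0178, 0.2069]
orientation: [[-0.987, 0.159, 0.0], [0.159, 0.987, 0.0], [-0.0, 0.0, -1.0]]
ft_force: [0.7, 1.8, 2.3]
gripper_width: -0.0002
gripper_force: 0.7
```

Emit:
apply_moves(
  rows=[
    [[3.7,0,3.9],0],
    [[3.6,0,4],0],
    [[3.4,0,4.1],0],
    [[3.3,0,4.2],0],
    [[3.2,0,4.3],0],
  ],
)

```text
time_s: 18.08
eef_pos: [0.5633, -0.0152, 0.1863]
orientation: [[-0.987, 0.159, -0.0], [0.159, 0.987, 0.0], [0.0, 0.0, -1.0]]
ft_force: [0.4, 1.0, 1.7]
gripper_width: -0.0
gripper_force: 0.9
```

Run:
```python
from h import *
s=monitor.read_state();print(s['eef_pos'],s['ft_force'])
snap('scene','s6.png')
cv2.imwrite('pics/c7.png',cv2.resize(cv2.imread('pics/s6.png')[190:340,230:410],(720,600),interpolation=cv2.INTER_CUBIC))
```

```text
[ 0.56334461 -0.01516583  0.18625304] [0.38266076 1.03366114 1.68405583]
```

View pics/c7.png

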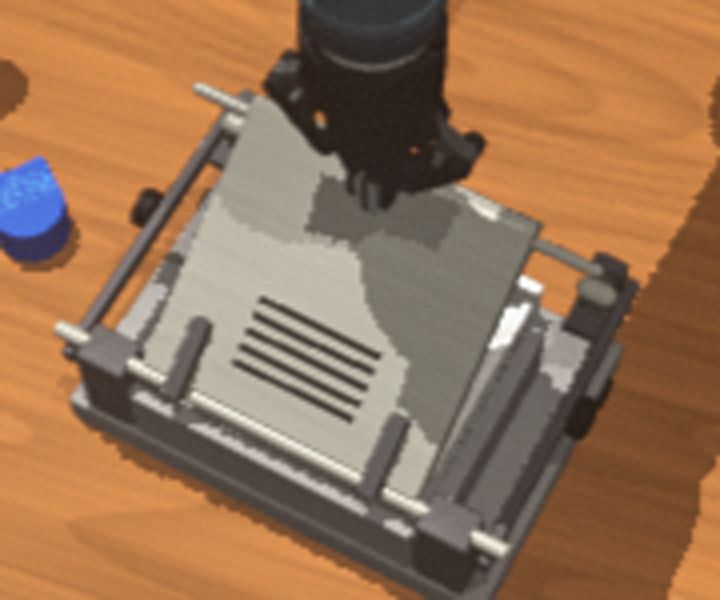

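The finger is on the hood's outer face near the front edge and the hood follows it down. I continue.

Emit:
apply_moves(
  rows=[
    [[3,0,4.4],0],
    [[2.9,0,4.5],0],
    [[2.7,0,4.6],0],
    [[2.5,0,4.7],0],
    [[2.4,0,4.8],0],
  ],
)

```text
time_s: 18.55
eef_pos: [0.5502, -0.0131, 0.1632]
orientation: [[-0.987, 0.159, 0.0], [0.159, 0.987, -0.0], [-0.0, -0.0, -1.0]]
ft_force: [0.9, 0.5, 1.1]
gripper_width: -0.0
gripper_force: 1.1
```

Emit:
apply_moves(
  rows=[
    [[1.4,0,3],0],
    [[1.3,0,3],0],
    [[1.2,0,3],0],
    [[1.1,0,3],0],
    [[1,0,3],0],
  ],
)

```text
time_s: 18.97
eef_pos: [0.5441, -0.0121, 0.1484]
orientation: [[-0.987, 0.159, -0.0], [0.159, 0.987, 0.0], [0.0, -0.0, -1.0]]
ft_force: [-0.5, -0.5, 3.5]
gripper_width: 0.0
gripper_force: 1.2
```

Emit:
apply_moves(
  rows=[
    [[0.6,0,2],0],
    [[0.6,0,2],0],
    [[0.5,0,2],0],
    [[0.5,0,2],0],
    [[0.5,0,2],0],
  ],
)

```text
time_s: 19.38
eef_pos: [0.5418, -0.0116, 0.1385]
orientation: [[-0.987, 0.159, -0.0], [0.159, 0.987, 0.0], [0.0, 0.0, -1.0]]
ft_force: [-1.6, 0.3, 2.9]
gripper_width: -0.0002
gripper_force: 1.3
```

Emit:
apply_moves(
  rows=[
    [[0.3,0,1],0],
    [[0.3,0,1],0],
    [[0.2,0,1],0],
    [[0.2,0,1],0],
  ],
)

```text
time_s: 19.72
eef_pos: [0.5408, -0.0115, 0.1346]
orientation: [[-0.987, 0.159, 0.0], [0.159, 0.987, 0.0], [-0.0, 0.0, -1.0]]
ft_force: [-1.8, 0.4, 3.2]
gripper_width: 0.0002
gripper_force: 1.3
```

Emit:
apply_moves(
  rows=[
    [[0.2,0,1],0],
    [[0.2,0,1],0],
    [[0,0,0],0],
  ],
)

```text
time_s: 19.97
eef_pos: [0.5404, -0.0114, 0.1324]
orientation: [[-0.987, 0.159, -0.0], [0.159, 0.987, 0.0], [0.0, 0.0, -1.0]]
ft_force: [0.3, -0.6, 1.4]
gripper_width: -0.0001
gripper_force: 0.7
```

Emit:
apply_moves(
  rows=[
    [[0,0,1],0],
    [[0,0,1],0],
    [[0,0,0],0],
  ],
)

```text
time_s: 20.22
eef_pos: [0.5404, -0.0114, 0.1305]
orientation: [[-0.987, 0.159, -0.0], [0.159, 0.987, 0.0], [0.0, 0.0, -1.0]]
ft_force: [-0.3, -0.1, 2.5]
gripper_width: 0.0002
gripper_force: 0.8
```

Emit:
apply_moves(
  rows=[
    [[0.2,0,1],0],
    [[0.2,0,1],0],
    [[0,0,0],0],
  ],
)

```text
time_s: 20.47
eef_pos: [0.5401, -0.0114, 0.1285]
orientation: [[-0.987, 0.159, 0.0], [0.159, 0.987, 0.0], [-0.0, 0.0, -1.0]]
ft_force: [-0.7, -0.1, 2.4]
gripper_width: 0.0002
gripper_force: 0.8
```

Emit:
apply_moves(
  rows=[
    [[0,0,1],0],
    [[0.2,0,1],0],
    [[0,0,0],0],
  ],
)

```text
time_s: 20.72
eef_pos: [0.5398, -0.0113, 0.1264]
orientation: [[-0.987, 0.159, -0.0], [0.159, 0.987, 0.0], [0.0, 0.0, -1.0]]
ft_force: [-1.0, 0.6, 2.3]
gripper_width: 0.0002
gripper_force: 0.8
```

Emit:
apply_moves(
  rows=[
    [[0,0,1],0],
    [[0.1,0,1],0],
    [[0,0,0],0],
  ],
)

```text
time_s: 20.97
eef_pos: [0.5396, -0.0113, 0.1244]
orientation: [[-0.987, 0.159, -0.0], [0.159, 0.987, 0.0], [0.0, 0.0, -1.0]]
ft_force: [-0.7, -0.6, 1.2]
gripper_width: 0.0001
gripper_force: 0.8
```

Emit:
apply_moves(
  rows=[
    [[0,0,1],0],
    [[0.1,0,1],0],
    [[0,0,0],0],
  ],
)

```text
time_s: 21.22
eef_pos: [0.5396, -0.0113, 0.1224]
orientation: [[-0.987, 0.159, -0.0], [0.159, 0.987, 0.0], [0.0, 0.0, -1.0]]
ft_force: [-0.7, 0.3, 2.0]
gripper_width: 0.0
gripper_force: 0.8
```

Emit:
apply_moves(
  rows=[
    [[0,0,1],0],
    [[0.1,0,1],0],
    [[0,0,0],0],
  ],
)

```text
time_s: 21.47
eef_pos: [0.5396, -0.0113, 0.1214]
orientation: [[-0.987, 0.159, 0.001], [0.159, 0.987, -0.0], [-0.001, 0.0, -1.0]]
ft_force: [-3.8, 0.5, 8.5]
gripper_width: 0.0004
gripper_force: 3.6
```

Emit:
apply_moves(
  rows=[
    [[0,0,1],0],
    [[0,0,0],0],
    [[0,0,0],0],
  ],
)

```text
time_s: 21.72
eef_pos: [0.5394, -0.0113, 0.1204]
orientation: [[-0.987, 0.159, 0.0], [0.159, 0.987, -0.0], [-0.0, 0.0, -1.0]]
ft_force: [-3.5, 0.2, 9.5]
gripper_width: 0.0003
gripper_force: 4.1
```

Emit:
apply_moves(
  rows=[
    [[0,0,1],0],
    [[0,0,0],0],
    [[0,0,0],0],
  ],
)

```text
time_s: 21.97
eef_pos: [0.5393, -0.0113, 0.1193]
orientation: [[-0.987, 0.159, -0.0], [0.159, 0.987, 0.0], [0.0, 0.0, -1.0]]
ft_force: [-4.5, 0.6, 8.5]
gripper_width: 0.0002
gripper_force: 4.0
```

Emit:
apply_moves(
  rows=[
    [[0,0,1],0],
    [[0,0,0],0],
    [[0,0,0],0],
  ],
)

```text
time_s: 22.22
eef_pos: [0.5391, -0.0112, 0.1181]
orientation: [[-0.987, 0.159, -0.0], [0.159, 0.987, 0.0], [0.0, 0.0, -1.0]]
ft_force: [-4.3, 1.6, 6.9]
gripper_width: -0.0001
gripper_force: 3.5
```

Emit:
apply_moves(
  rows=[
    [[0,0,1],0],
    [[0,0,0],0],
    [[0,0,0],0],
  ],
)

```text
time_s: 22.47
eef_pos: [0.5391, -0.0112, 0.1169]
orientation: [[-0.987, 0.159, -0.001], [0.159, 0.987, 0.0], [0.001, 0.0, -1.0]]
ft_force: [-3.1, -0.1, 6.3]
gripper_width: -0.0004
gripper_force: 2.9
```

Emit:
apply_moves(
  rows=[
    [[0,0,1],0],
    [[0,0,0],0],
    [[0,0,0],0],
  ],
)

```text
time_s: 22.72
eef_pos: [0.5392, -0.0112, 0.1158]
orientation: [[-0.987, 0.159, -0.001], [0.159, 0.987, 0.0], [0.001, 0.0, -1.0]]
ft_force: [-3.2, 1.7, 5.2]
gripper_width: 0.0001
gripper_force: 2.4
```

Emit:
apply_moves(
  rows=[
    [[0,0,1],0],
    [[0,0,0],0],
    [[0,0,0],0],
  ],
)

```text
time_s: 22.97
eef_pos: [0.5393, -0.0113, 0.1146]
orientation: [[-0.987, 0.159, -0.0], [0.159, 0.987, 0.0], [0.0, 0.0, -1.0]]
ft_force: [-1.7, 1.0, 4.2]
gripper_width: -0.0
gripper_force: 2.0
```

Emit:
apply_moves(
  rows=[
    [[0,0,1],0],
    [[0,0,0],0],
    [[0,0,0],0],
  ],
)

```text
time_s: 23.22
eef_pos: [0.5396, -0.0113, 0.1135]
orientation: [[-0.987, 0.159, -0.0], [0.159, 0.987, 0.0], [0.0, 0.0, -1.0]]
ft_force: [-1.5, 0.4, 3.4]
gripper_width: 0.0002
gripper_force: 1.0
```

Emit:
apply_moves(
  rows=[
    [[0,0,1],0],
    [[0,0,0],0],
    [[0,0,0],0],
  ],
)

```text
time_s: 23.47
eef_pos: [0.5397, -0.0113, 0.1124]
orientation: [[-0.987, 0.159, 0.0], [0.159, 0.987, 0.0], [-0.0, 0.0, -1.0]]
ft_force: [-0.3, -0.1, 0.5]
gripper_width: -0.0001
gripper_force: 0.3
```

Emit:
apply_moves(
  rows=[
    [[0,0,1],0],
    [[0,0,0],0],
    [[0,0,0],0],
  ],
)

```text
time_s: 23.72
eef_pos: [0.5397, -0.0114, 0.1115]
orientation: [[-0.987, 0.159, 0.0], [0.159, 0.987, 0.0], [-0.0, 0.0, -1.0]]
ft_force: [-1.2, -0.8, -0.2]
gripper_width: -0.0002
gripper_force: 0.0
```

Emit:
apply_moves(
  rows=[
    [[0,0,1],0],
    [[0,0,0],0],
    [[0,0,0],0],
  ],
)

```text
time_s: 23.97
eef_pos: [0.5396, -0.0113, 0.1105]
orientation: [[-0.987, 0.159, 0.0], [0.159, 0.987, 0.0], [0.0, 0.0, -1.0]]
ft_force: [0.5, 0.2, 0.7]
gripper_width: 0.0002
gripper_force: 0.0
```

Emit:
apply_moves(
  rows=[
    [[0,0,1],0],
    [[0,0,1],0],
    [[0,0,0],0],
  ],
)

```text
time_s: 24.22
eef_pos: [0.5394, -0.0113, 0.1084]
orientation: [[-0.987, 0.159, -0.0], [0.159, 0.987, 0.0], [0.0, 0.0, -1.0]]
ft_force: [0.2, -0.2, -0.0]
gripper_width: 0.0001
gripper_force: 0.0
```

Emit:
apply_moves(
  rows=[
    [[0,0,1],0],
    [[0,0,0],0],
    [[0,0,0],0],
  ],
)

```text
time_s: 24.47
eef_pos: [0.5395, -0.0113, 0.1076]
orientation: [[-0.987, 0.159, -0.0], [0.159, 0.987, 0.0], [0.0, 0.0, -1.0]]
ft_force: [-0.2, -0.2, 0.2]
gripper_width: -0.0001
gripper_force: 0.0
```

Emit:
apply_moves(
  rows=[
    [[0,0,1],0],
    [[0,0,0],0],
    [[0,0,0],0],
  ],
)

```text
time_s: 24.72
eef_pos: [0.5396, -0.0113, 0.1066]
orientation: [[-0.987, 0.159, 0.0], [0.159, 0.987, 0.0], [-0.0, 0.0, -1.0]]
ft_force: [-0.2, -0.2, 0.8]
gripper_width: 0.0002
gripper_force: 0.0
```

Emit:
apply_moves(
  rows=[
    [[0,0,1],0],
    [[0,0,0],0],
    [[0,0,0],0],
  ],
)

```text
time_s: 24.97
eef_pos: [0.5396, -0.0113, 0.1059]
orientation: [[-0.987, 0.159, 0.0], [0.159, 0.987, 0.0], [-0.0, 0.0, -1.0]]
ft_force: [-1.1, 0.5, 2.9]
gripper_width: 0.0
gripper_force: 1.6
```

Emit:
apply_moves(
  rows=[
    [[0,0,1],0],
    [[0,0,0],0],
    [[0,0,0],0],
  ],
)

```text
time_s: 25.22
eef_pos: [0.5396, -0.0113, 0.1057]
orientation: [[-0.987, 0.159, 0.001], [0.159, 0.987, -0.0], [-0.001, 0.0, -1.0]]
ft_force: [-3.1, 0.6, 8.3]
gripper_width: -0.0
gripper_force: 4.6
```

This is the hard rest: the force rises steeply at z = 0.1058 after the snap. One small confirming push, then I retreat and check that the hood stays down.

Emit:
apply_moves(
  rows=[
    [[0,0,1],0],
    [[0,0,0],0],
    [[0,0,0],0],
  ],
)

```text
time_s: 25.47
eef_pos: [0.5396, -0.0113, 0.1056]
orientation: [[-0.987, 0.159, 0.001], [0.159, 0.987, -0.0], [-0.001, -0.0, -1.0]]
ft_force: [-5.8, 0.4, 14.5]
gripper_width: -0.0002
gripper_force: 7.5
```

Emit:
apply_moves(
  rows=[
    [[0,0,-2],0],
    [[0,0,-4],0],
    [[0,0,-10],0],
    [[0,0,-20],0],
    [[0,0,-30],0],
  ],
)

```text
time_s: 25.88
eef_pos: [0.5374, -0.011, 0.1682]
orientation: [[-0.987, 0.159, -0.006], [0.159, 0.987, 0.001], [0.006, 0.0, -1.0]]
ft_force: [-0.6, 0.4, 0.0]
gripper_width: -0.0003
gripper_force: 0.0
```

Emit:
apply_moves(
  rows=[
    [[40,0,-20],0],
    [[40,0,0],0],
    [[20,0,0],0],
    [[0,0,0],0],
    [[0,0,0],0],
  ],
)

```text
time_s: 26.3
eef_pos: [0.4431, 0.0043, 0.1889]
orientation: [[-0.987, 0.159, 0.001], [0.159, 0.987, -0.0], [-0.001, 0.0, -1.0]]
ft_force: [-0.2, 0.1, 0.1]
gripper_width: -0.0001
gripper_force: 0.0
```

Run:
```python
from h import *
s=monitor.read_state();print(s['time_s'],s['eef_pos'],s['ft_force'])
im=snap('scene','s7.png');p=viewer.camera_params('scene')
# hood front corners predicted for some angles (press frame from measurements), to compare with the light plate mask
X=np.array([.987,-.16,0]);Y=np.array([.16,.987,0]);Z=np.array([0,0,1])
for th in(.03,.2,.45):
    print(th,[proj(p,(.677-.177*np.cos(th)+.006*np.sin(th))*X+(.0745+y)*Y+(.095+.177*np.sin(th)+.006*np.cos(th))*Z).round(0) for y in(-.092,.092)])
s=cv2.cvtColor(im,cv2.COLOR_RGB2HSV);m=((s[...,1]<60)&(s[...,2]>115)&(s[...,2]<215)).astype('u1')*255
m=cv2.morphologyEx(m[190:340,230:410],cv2.MORPH_OPEN,np.ones((7,7)));cs,_=cv2.findContours(m,0,2);k=max(cs,key=cv2.contourArea)+[230,190]
print(cv2.contourArea(k),cv2.approxPolyDP(k,4,True)[:,0].tolist())
```

```text
26.3 [0.44308085 0.00431337 0.18891032] [-0.17323302  0.11587803  0.06435255]
0.03 [array([301., 224.]), array([367., 254.])]
0.2 [array([300., 218.]), array([368., 249.])]
0.45 [array([296., 214.]), array([366., 245.])]
81.5 [[252, 273], [253, 280], [263, 279], [263, 273]]
```

Run:
```python
from h import *
p=viewer.camera_params('scene');im=cv2.imread('pics/s7.png');s=cv2.cvtColor(im,cv2.COLOR_BGR2HSV)
X=np.array([.987,-.16,0]);Y=np.array([.16,.987,0])
# profiles along press x on the plane z=.105, at three y
for y in(-.06,0,.05,.08):
    print(y,[(int(round(1000*(x-.677))),*map(int,s[tuple(proj(p,x*X+(.0745+y)*Y+[0,0,.105]).round().astype(int)[::-1])])) for x in np.arange(.47,.60,.01)])
```

```text
-0.06 [(-207, 13, 158, 171), (-197, 13, 160, 183), (-187, 13, 156, 189), (-177, 18, 53, 202), (-167, 25, 21, 228), (-157, 26, 22, 228), (-147, 27, 22, 229), (-137, 25, 20, 230), (-127, 23, 19, 234), (-117, 25, 19, 232), (-107, 24, 17, 234), (-97, 24, 16, 235), (-87, 26, 15, 234)]
0 [(-207, 13, 159, 180), (-197, 14, 154, 194), (-187, 13, 155, 188), (-177, 17, 54, 197), (-167, 23, 20, 231), (-157, 25, 20, 233), (-147, 25, 20, 232), (-137, 23, 17, 235), (-127, 23, 14, 236), (-117, 24, 16, 234), (-107, 25, 14, 237), (-97, 24, 16, 235), (-87, 25, 13, 238)]
0.05 [(-207, 14, 158, 216), (-197, 14, 158, 205), (-187, 14, 158, 200), (-177, 14, 106, 206), (-167, 26, 19, 228), (-157, 25, 21, 231), (-147, 25, 19, 232), (-137, 25, 19, 233), (-127, 26, 15, 234), (-117, 24, 18, 232), (-107, 24, 17, 234), (-97, 24, 15, 235), (-87, 24, 15, 237)]
0.08 [(-207, 14, 156, 200), (-197, 13, 159, 199), (-187, 14, 157, 214), (-177, 13, 134, 175), (-167, 23, 36, 126), (-157, 17, 36, 136), (-147, 25, 19, 232), (-137, 25, 19, 232), (-127, 26, 16, 234), (-117, 26, 19, 230), (-107, 24, 16, 234), (-97, 24, 16, 234), (-87, 24, 15, 236)]
```

The plate's front edge lies at -177 mm from the hinge at z = 0.105 all along, so the hood is down, level and held by itself. Handing in.

```bash
python3 -c "
from station import hand_in
print(hand_in())"
```

```text
the job is handed in; nothing more can be done
None
```

I set the heel flat in the tray, pushed the tray home against its stop, and pressed the hood down until it latched at about 0.03 rad and stayed down by itself. I handed the job in at about 26 s; the hand-in returned no verdict.

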